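Clamp a beer tap in the bench vise

TASK

Set the chrome beer tap upright in the bench vise, its square shank resting on the slide between the jaws and near their middle, then turn the crank clockwise until the jaws hold it firmly so it can be serviced. Feel the crank as it tightens: firm, but do not crush the tap, do not tip it over, and leave the other things on the table where they are.

Things in the scene. Friction and masses are not known exactly. Their poses are not given: they have to be found in the camera images.
- vise: Bench vise, blue-grey iron, fixed, on a 240 x 160 x 35 mm board. x is level and points the way the moving jaw travels to close (crank end to anvil end), y along the jaws, z up. Origin on the table below the fixed jaw; its slip-on brown liner is of unknown thickness: the face lies at x = -4 to 0 mm. Behind it jaw and anvil reach x = 98 mm. Both jaws: y = -45 to 45 mm, tops 185 mm above the table.
- liner_moving: Brown rubber-faced liner, 90 x 47 mm, of the moving jaw; it gives about 0.6 mm at 150 N. Origin at the middle of its gripping face, 161.5 mm above the table, at vise x = -54 to -45 mm at the start; axes as the vise. Behind this face (towards the crank) the moving jaw is 40 mm deep at full height; below 135 mm height its casting reaches 90 mm behind the face.
- slide_top (a point): Point 20 mm in front of the moving liner's face on the flat top of the steel slide on which the work stands between the jaws: 135 mm above the table, 42 mm wide (vise y = -21 to 21 mm). The slide is part of the moving jaw and travels with it, so the work may ride along towards the fixed jaw before the moving jaw meets it. Axes as the vise.
- crank: Crank of the vise's screw: a 10 mm thick steel arm. Origin on the screw axis in the arm's middle plane, 114 mm above the table, 106 mm behind the moving liner's face, with which it travels. x: the screw axis, pointing as the vise's x; z: from the axis to the grip, along the arm; it starts at any angle. A positive turn about x (clockwise, seen facing the crank) closes: 12 mm jaw travel a turn.
- crank_grip (a point): Best place to hold the crank's wooden grip, a freely spinning sleeve 24 mm thick, 78 mm long, parallel to the screw axis, 55 mm from it. Point on the sleeve's axis, 53 mm out from the arm's face, 25 mm from the free end; axes as the crank. About 4.5 N along its circle runs the screw free; it stays where left. On the tap this climbs 16 N per radian: 9 to 12 N is firm, over 16 N crushes it.
- tap_grip (a point): Chrome beer tap, 126 mm high, 0.5 to 0.8 kg, standing on its square shank. This point is on the axis of its round body (36 mm in diameter), 92 mm above the underside, a good place to grasp, across the spout and lever. x along the spout (24 mm thick, to 72 mm from the axis); the lever (26 mm thick, to 100 mm) is opposite, both 90 mm above the underside; z up.
- tap_foot (a point): Middle of the tap's flat underside, axes as tap_grip. The square shank is 32 x 32 mm and 58 mm high, its flats square to x and y; any pair of flats may be clamped. Above it: a collar of 46 mm diameter (58 to 66 mm above the underside), the round body (66 to 118 mm) and a cap.
- bottle: Bystander: green bottle, 66 mm in diameter, 220 mm high. Origin under its centre.
- cup_stack: Bystander: stack of paper cups, 85 mm in diameter, 150 mm high. Origin under its centre.
- jar: Bystander: white jar, 72 mm in diameter, 75 mm high. Origin under its centre.
- old_tap: Bystander: worn brass tap body lying on its side, 130 mm long, 46 mm high. Origin under its middle.
- wrench: Bystander: steel wrench, 200 mm long, lying flat.
- brush: Bystander: cleaning brush, lying flat.
- terminal: Bystander: grey card terminal, 165 x 78 x 35 mm, lying flat. Origin under its centre.
Things that resemble listed ones, but are neither listed nor needed, are in the scene too. Leave any blue or purple look-alike of the part that bears tap_grip alone.

How it is judged (in metres and radians):
On the way, in this order (a step that is already met when the one before it is completed fails the run):
1. the tap stands upright on the slide between the jaws, let go (z of tap_grip in the frame of vise between 0.219 and 0.233 m and y of tap_grip in the frame of vise between -0.022 and 0.022 m and x of tap_grip in the frame of vise between -0.055 and 0 m and angle between tap_grip's own z axis and vertical below 0.08 rad and contact force between the fingers and tap below 0.1 N), for 0.2 s.
2. the jaws are closed firmly on the tap (contact force between liner_moving and tap above 60 N), for 0.2 s.
At the end, for the whole second after the job is handed in: The tap stands upright (within 0.08 rad) and at rest with its shank on the slide (grip point 219 to 233 mm above the table), within 22 mm of the jaws' middle, and the moving jaw's liner presses it against the fixed jaw with more than 60 N (z of tap_grip in the frame of vise between 0.219 and 0.233 m and y of tap_grip in the frame of vise between -0.022 and 0.022 m and x of tap_grip in the frame of vise between -0.055 and 0 m and angle between tap_grip's own z axis and vertical below 0.08 rad and linear speed of tap below 0.01 m/s and contact force between liner_moving and tap above 60 N); the robot touches nothing.
It fails at once if the tap is crushed: the moving jaw's liner presses on it with more than 350 N (contact force between liner_moving and tap above 350 N).
It fails at once if the tap is tipped over (more than 0.6 rad) (angle between tap_grip's own z axis and vertical above 0.6 rad).
It fails at once if a bystander is shifted by more than 30 mm (distance of any of bottle, cup_stack, jar, old_tap, wrench, brush, terminal from where it was at the start of the episode above 0.03 m).
It also fails if it takes over 67 s, if anything falls off the work surface, if the arm or the gripper's body presses on something with over 40 N, if the wrist force passes 120 N, or if a joint passes its speed limit or range.

ROBOT

A 6-joint arm with a two-finger parallel gripper is mounted at the origin on the work surface. World frame = base frame: x ahead of the robot, y to its left, z up, the work surface at z = 0. Lengths are in mm, angles in rad, forces in N, time in s.
With the tool pointing down it reaches from about 250 to 725 mm from the base axis. Payload 9.7 kg.
Tool frame: the origin (TCP) lies at the very end of the fingers, on their centre line; the grasp point (between the pads) lies env.hold_point_z behind it (env.hold_point_z is the distance from the TCP to the grasp point, in mm); z points along the fingers, y is the line along which they close (so a half turn about z gives the same grasp; the last joint's range is limited). The gripper opens to 85 mm and grips with 20 to 120 N. Pads are 22 mm wide; open, the fingers measure 114 mm over their backs; the gripper's body (76 mm by 85 mm) begins 54 mm behind the grasp point. The pads swing forward as they close: fully open they stand 13 mm farther back than shut.
Start: joints at [-1.181, 0.087, 0.176, 1.66, 0, 1.571], TCP at [208.999, -508.74, 231.284] pointing down, gripper open.
Joint ranges: [-3.13, 3.13], [-0.85, 1.81], [-1.15, 1.24], [-2.2, 2.28], [-1.44, 1.52], [-3.14, 3.14]. Speed limits (rad/s): [2.22, 2.22, 2.57, 3.14, 3.14, 3.14].

INTERFACE

Orientations are given as [roll, pitch, yaw] about the fixed x, y, z axes, in that order (R = Rz(yaw) Ry(pitch) Rx(roll)).
In Python, from station import env gives the robot as it stands.
- The arm moves only by the shell command python3 -m jog 'ROWS' [FORCE]. ROWS is JSON, a list of rows, each a list of 3 entries, a list of its own where there are three numbers: the shift along the tool's x, y, z in m, then the turn about the tool's z in degrees, then the finger opening in m, from 0 to 0.0854. In form: [[[dx, dy, dz], roll, hand], ...]. A call has 1 to 8 rows; each row shifts and turns the commanded pose from where the row before left it, along the tool's axes as they then stand; what a row does not reach is not made up. A row lasts 1/12 s, in which the tool goes at most 41.7 mm and 7.16 degrees, less where a joint would pass 70% of its speed; a pose out of reach is approached as far as the arm can. A call is refused whole if a number of a shift passes 0.0417 or a number of a turn 7.16, either way. A call with a gripper value outside its range is refused whole. The fingers move at their own pace and stop on an object; FORCE is the grip in N (left out, the last holds). Time passes only in rows, so rows that do not move let the fingers close. It gives the time, the measured TCP pose, the force, the opening and the grip force at its end, in the units of the state.
- env.get_obs(): the state, without advancing time (a new reading comes with each control period).
- env.camera(name): name is "side" or "top"; returns a dict with "frame" (400x640x3 uint8, blue, green, red), "range_z" (400x640 float32, mm along the optical axis (not along the pixel's ray), 0 where there is no reading), "K" (3x3 intrinsics, pixels), "k1" (the pictures are not rectified: a ray, as slopes to the right and down, at radius r is drawn at 1 + k1 r^2 times it, then the intrinsics apply), "rvec" (rotation vector, rad) and "tvec" (3), from world to camera coordinates, as OpenCV has them. Camera axes: x right, y down, z forward; pixel columns grow to the right and rows downward; lengths in mm; the calibration is good to about 2 mm. A picture is of the moment at which its call begins.
- env.job_done(): hands the job in; it is judged then, once.
The state is a dict: "clock": time; "joints": joint angles; "joint_velocities": joint speeds; "joint_efforts": joint torques, N m; "tcp_pos": TCP position; "ee_rot": TCP orientation; "contact_force": force on the tool from outside, world axes, zero at the start; "moment": the same for the moment, N m; "grip_width": opening from 0.0 (shut) to 1.0 (fully open); "gripper_force": force on a finger pad.
Only numpy, scipy, OpenCV 4.12 (cv2) and the standard library are available. Lean on these libraries where they do the work, as an engineer would, in place of code of your own. Each camera call takes 0.05 s, during which the arm holds its last target. There are 200 camera calls.

## Working session

There is one attempt and no reset: what is moved stays moved. The work goes in short steps, Python scripts to look and compute and a shell command to move; the robot and the scene stay as the last step left them, time stands still between calls to the robot, and variables do not carry over. Pictures are saved under pics/ and viewed, at most 10 in all, crops included, and the job is handed in when it is done.

```bash
ls; mkdir -p pics
cat > h.py <<'E'
import numpy as np, cv2
from station import env
def grab(name):
    c=env.camera(name); R=cv2.Rodrigues(np.array(c["rvec"],float))[0]; t=np.array(c["tvec"],float).ravel()
    return c,R,t
def cloud(c,R,t):
    K=np.array(c["K"]); h,w=c["range_z"].shape
    v,u=np.mgrid[0:h,0:w]; xd=(u-K[0,2])/K[0,0]; yd=(v-K[1,2])/K[1,1]
    x,y=xd.copy(),yd.copy()
    for _ in range(10):
        f=1+c["k1"]*(x*x+y*y); x,y=xd/f,yd/f
    z=c["range_z"]; P=np.stack([x*z,y*z,z],-1)
    W=(P-t)@R; W[z==0]=np.nan
    return W
E
python3 - <<'E'
from h import *
print(env.hold_point_z, env.get_obs())
for n in ("side","top"):
    c,R,t=grab(n); W=cloud(c,R,t); np.save(n+"0.npy",W); cv2.imwrite(f"pics/{n}0.png",c["frame"]); print(n,-R.T@t,R[2],c["K"],c["k1"])
E
```

```text
pics
18.700000000000003 {'clock': 0.0, 'joints': array([-1.18099113e+00,  8.74479297e-02,  1.75132000e-01,  1.65979669e+00,
        8.16132114e-06,  1.57080710e+00]), 'joint_velocities': array([ 0.00094257,  0.00061046, -0.00106436, -0.00227187,  0.00174784,
       -0.0002326 ]), 'joint_efforts': array([-3.94074877e-04, -5.20390606e+01,  4.64804149e+01,  1.61366706e-02,
        7.31939599e-05, -2.47799989e-05]), 'tcp_pos': array([ 208.91947915, -508.52756567,  230.58865076]), 'ee_rot': array([-3.14027636e+00, -8.14712906e-06,  3.89794411e-01]), 'contact_force': array([0.40494179, 0.66880873, 0.14162897]), 'moment': array([ 0.01435378, -0.02188521, -0.0024103 ]), 'gripper_force': 0.0, 'grip_width': 0.9992151912781748}
side [-440.66333132 1112.70125834 1300.38813501] [ 0.51922751 -0.56055635 -0.64511966] [[474.96326738   0.         319.75502202]
 [  0.         474.96326738 206.42469   ]
 [  0.           0.           1.        ]] -0.11065594539450732
top [ 259.15625972  103.98292939 1401.18571794] [ 0.16906011  0.01139665 -0.98553985] [[421.76709262   0.         317.51415393]
 [  0.         421.76709262 204.09241622]
 [  0.           0.           1.        ]] 0.0392662505232891
```

View pics/side0.png

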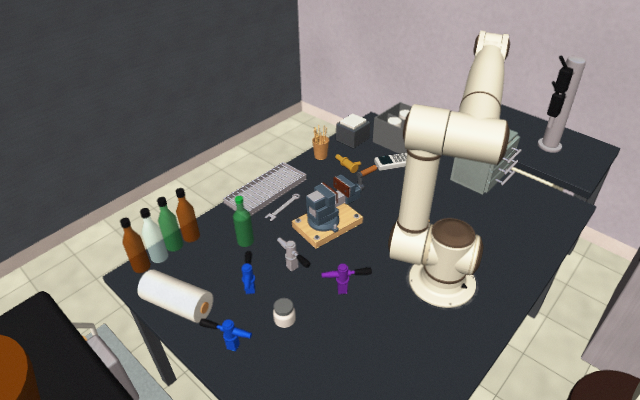

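View pics/top0.png

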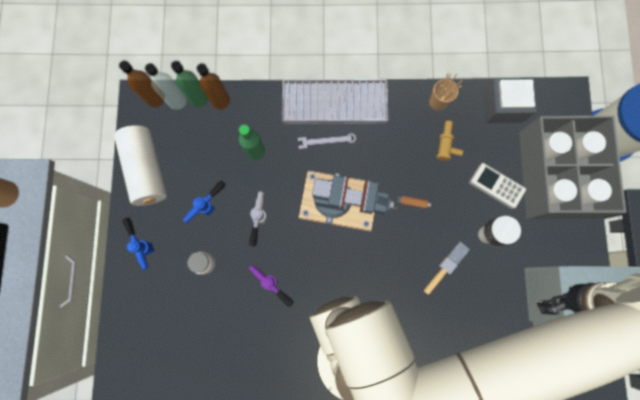

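The candidates are chrome at top(258,215)/side(291,255), purple at top(268,283), and blue at top(203,204) and (137,245). Only the chrome/grey one fits the description. Next I'll take an enlarged crop and measure.

Run:
```python
from h import *
im=cv2.imread("pics/top0.png")
a=im[160:260,230:440]; a=cv2.resize(a,None,fx=3.8,fy=3.8,interpolation=cv2.INTER_CUBIC); cv2.imwrite("pics/crop1.png",a)
W=np.load("top0.npy")
def clus(sl,zlo,zhi,lab):
    P=W[sl].reshape(-1,3); P=P[(P[:,2]>zlo)&(P[:,2]<zhi)]
    m=P[:,:2].astype(np.float32); r=cv2.minAreaRect(m); print(lab,len(P),"mean",P.mean(0).round(1),"rect",np.round(r[0],1),np.round(r[1],1),round(r[2],1)); return P
tap=(slice(185,250),slice(243,272))
clus(tap,15,200,"tap all"); P=clus(tap,80,110,"tap arms"); clus(tap,112,200,"tap cap")
v=np.linalg.svd(P[:,:2]-P[:,:2].mean(0))[2][0]; print(v,np.degrees(np.arctan2(v[1],v[0])))
vi=(slice(165,240),slice(295,395))
P=clus(vi,25,45,"board"); clus(vi,170,195,"jawtops"); clus(vi,128,142,"slide")
clus((slice(190,215),slice(398,435)),40,220,"grip"); 
g=W[190:215,392:435]; 
print(np.round(g[::2,::3,2]))
cl=W[165:240:3,298:400:3,2]; np.set_printoptions(linewidth=250); print(np.nan_to_num(cl).astype(int))
```

```text
tap all 459 mean [436.  307.7  99.4] rect [437.2 310.6] [ 40.7 170.2] 76.0
tap arms 308 mean [430.2 309.4  97.7] rect [436.7 307.5] [ 30.3 171.1] 82.2
tap cap 105 mean [449.4 307.6 122. ] rect [450.4 308.4] [33.5 32.5] 45.2
[-0.99028449  0.13905618] 172.00676466725315
board 1513 mean [489.8  65.3  35. ] rect [504.5  50.6] [239.8 165.9] 79.9
jawtops 1224 mean [502.8  38.1 182.9] rect [504.   34.9] [197.   90.7] 79.3
slide 478 mean [489.2 -15.2 134.7] rect [491.2   4. ] [242.4  80.2] 77.3
grip 245 mean [ 475.5 -161.6  176.5] rect [ 476.6 -163.7] [94.5 25.3] 78.6
[[ -2.  -0.  -2.   2.   1.  -1.  -2.   4.  -1.  -3.   2.   2.   0.   2.
    1.]
 [  2.   2.   0.  -1.  -5.  -0.  -0.  -2.   0.  -4.  -0.   3.   2.   1.
    0.]
 [ -3.  -2.  -2.  -0.  -1.  -4.  -0.   2.   3.  -1.   3.  -4.   3.   3.
   -1.]
 [ -2.  -4. 172.   1.  -2.   2.   3.   4.   4.   0.  -1.  -2.  -1.   1.
   -3.]
 [  3.   3. 184. 170. 177. 176. 176. 168.   4.   3.   3.   2.  -2.   1.
   -2.]
 [  0.  nan 180. 174. 179. 179. 178. 180. 176. 180. 174. 169.  -3.  -2.
   -6.]
 [122. 145. 178. 179. 178. 181. 181. 180. 182. 183. 1
[... 3283 characters left out ...]
  0]
 [ -1   0  -1   1   2   3   5  -3   4  -1   7   0   1  16  33  36  37  34  34  30  33  36  40  46  36   0   7  -4  -4  -3   0   5  -3   0]
 [  5  -3   0   2   4   2   0   0   0   1   1   0  -4   2   2   4  -3   0  13  25  34  32  32  32  33  -3  -8  -5   3   4  -3   2   6  -2]
 [  2   0  -1   4   4   0  -4  -3  -3   0   4   6  -3   2   2   0   1   1  -5  -2  -4   1   1  -5   1   0  -3  -2   0   5  -1  -2   3  -1]
 [ -3   0   0   0  -2  -1  -1  -2   0  -3  -3   0  -4   0   3   1  -1   0   5   0  -2  -4   1  -8   2  -1  -2   1  -3   4  -1  -2   4  -2]
 [ -1  -2  -2   0   0   0   0   0   2   0  -1   4   2   2   4  -5   2  -1  -7  -1  -1  -3   0   2   0   7   0   0   0   0  -1   0  -2  -5]]
```

View pics/crop1.png

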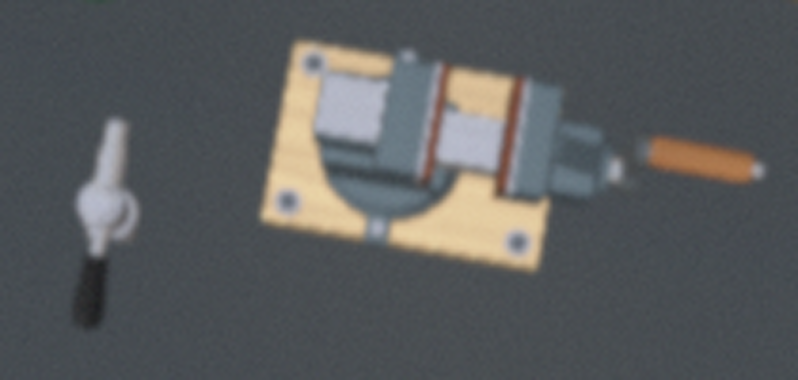

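```bash
cat > meas.py <<'E'
from h import *
from scipy.optimize import least_squares
def circ(P,r):
    f=lambda p:np.hypot(P[:,0]-p[0],P[:,1]-p[1])-r
    return least_squares(f,P[:,:2].mean(0)+[0.,0],loss="soft_l1").x
E
python3 - <<'E'
from meas import *
T=np.load("top0.npy").reshape(-1,3); S=np.load("side0.npy").reshape(-1,3)
for n,C in (("top",T),("side",S)):
    C=C[~np.isnan(C[:,0])]
    d=C[:,:2]-[450,308]; r=np.hypot(*d.T)
    P=C[(r<130)&(C[:,2]>12)]
    cap=P[(P[:,2]>116)&(P[:,2]<140)]; print(n,"cap",len(cap),cap.mean(0).round(1),cv2.minAreaRect(cap[:,:2].astype(np.float32)), "z90",np.percentile(cap[:,2],90))
    d=P[:,:2]-cap[:,:2].mean(0); a=P[(np.hypot(*d.T)>28)&(P[:,2]>84)&(P[:,2]<112)]
    v=np.linalg.svd(a[:,:2]-a[:,:2].mean(0))[2][0]; v*=np.sign(v[0]); m=a[:,:2].mean(0); nn=np.array([-v[1],v[0]])
    c=cap[:,:2].mean(0); print(" arm ang",np.degrees(np.arctan2(v[1],v[0])),"offset of cap from line",(c-m)@nn,"extent",np.percentile((a[:,:2]-c)@v,[0,1,99,100]).round(1),"cross",np.percentile((a[:,:2]-m)@nn,[2,98]).round(1),"z",np.percentile(a[:,2],[5,50,95]).round(1))
    sp=a[(a[:,:2]-c)@v>0];lv=a[(a[:,:2]-c)@v<0]
    for q in(sp,lv): dd=q[:,:2].mean(0)-c; print("  dir",np.degrees(np.arctan2(dd[1],dd[0])).round(1))
    # vise
    V=C[(C[:,0]>400)&(C[:,0]<620)&(C[:,1]>-220)&(C[:,1]<200)]
    J=V[(V[:,2]>178)&(V[:,2]<192)&(V[:,1]>-95)]
    for ang in np.radians([77,78,79,80,81,82,83]):
        ex=np.array([np.cos(ang),np.sin(ang)]); ey=np.array([-ex[1],ex[0]])
        u=J[:,:2]@ex; h,b=np.histogram(u,np.arange(-20,240,2)); print("  ",np.degrees(ang).round(),"sharp",(np.diff(h)**2).sum())
    B=V[(V[:,2]>30)&(V[:,2]<40)]; print(" board",cv2.minAreaRect(B[:,:2].astype(np.float32)))
E
```

```text
top cap 91 [449.7 307.3 123.1] ((450.3218688964844, 307.8117980957031), (32.2239990234375, 32.5718879699707), 39.983978271484375) z90 127.7395015480446
 arm ang -7.6450949892226445 offset of cap from line -0.4615657449596209 extent [-98.5 -97.7  71.7  72.6] cross [-10.2  11.6] z [ 90.9  98.4 103.7]
  dir -7.2
  dir 171.9
   77.0 sharp 715
   78.0 sharp 916
   79.0 sharp 1078
   80.0 sharp 1366
   81.0 sharp 1160
   82.0 sharp 850
   83.0 sharp 840
 board ((506.322998046875, 50.08970642089844), (239.8140411376953, 160.6147918701172), 79.61990356445312)
side cap 48 [448.5 310.1 122.9] ((448.0557861328125, 310.8885498046875), (28.14048957824707, 31.879404067993164), 43.25457000732422) z90 127.17395919841466
 arm ang -7.776128292151367 offset of cap from line -2.000245343958227 extent [-98.4 -97.4  74.8  79.6] cross [-12.4   8.8] z [ 87.5  96.8 103. ]
  dir -5.3
  dir 170.7
   77.0 sharp 1091
   78.0 sharp 753
   79.0 sharp 1166
   80.0 sharp 884
   81.0 sharp 1008
   82.0 sharp 1014
   83.0 sharp 1140
 board ((505.5440979003906, 51.13623809814453), (245.39633178710938, 167.76339721679688), 79.23336791992188)
```

Run:
```python
from meas import *
ang=np.radians(79.7); ex=np.array([np.cos(ang),np.sin(ang)]); ey=np.array([-ex[1],ex[0]])
for n in("top","side"):
    C=np.load(n+"0.npy").reshape(-1,3); C=C[~np.isnan(C[:,0])]
    V=C[(C[:,0]>400)&(C[:,0]<620)&(C[:,1]>-240)&(C[:,1]<200)]
    u,w,z=V[:,:2]@ex,V[:,:2]@ey,V[:,2]
    J=(z>176)&(z<194)&(u>0)
    h,b=np.histogram(u[J],np.arange(0,260,3)); print(n,list(zip(b[h>0].astype(int),h[h>0])))
    for lo,hi in((60,95),(140,175)):
        k=J&(u>lo)&(u<hi); print(" jaw y ext",lo,np.percentile(w[k],[0.5,1,5,95,99,99.5]).round(1))
    k=(z>128)&(z<142)&(u>100)&(u<135); print(" slide u",np.percentile(u[k],[1,99]).round(1),"w",np.percentile(w[k],[1,5,95,99]).round(1),"z",np.median(z[k]))
    g=(u<5)&(u>-130)&(z>60)&(z<200)&(abs(w+500)<110)
    G=V[g]; 
    for i in range(-120,0,10):
        k=g&(u>=i)&(u<i+10); 
        if k.sum()>2: print("  u",i,k.sum(),"w",np.percentile(w[k],[2,50,98]).round(1),"z",np.percentile(z[k],[2,50,98]).round(1))
```

```text
Traceback (most recent call last):
IndexError: boolean index did not match indexed array along axis 0; size of axis is 87 but size of corresponding boolean axis is 86
```

Run:
```python
from meas import *
ang=np.radians(79.7); ex=np.array([np.cos(ang),np.sin(ang)]); ey=np.array([-ex[1],ex[0]])
for n in("top","side"):
    C=np.load(n+"0.npy").reshape(-1,3); C=C[~np.isnan(C[:,0])]
    V=C[(C[:,0]>400)&(C[:,0]<620)&(C[:,1]>-260)&(C[:,1]<200)]
    u,w,z=V[:,:2]@ex,V[:,:2]@ey,V[:,2]
    J=(z>176)&(z<194)&(u>0)
    h,b=np.histogram(u[J],np.arange(0,260,3)); print(n,[(int(x),int(y)) for x,y in zip(b,h) if y])
    for lo,hi in((60,95),(140,175)):
        k=J&(u>lo)&(u<hi); print(" jaw y ext",lo,np.percentile(w[k],[0,1,5,95,99,100]).round(1))
    k=(z>128)&(z<142)&(u>105)&(u<130); print(" slide w",np.percentile(w[k],[1,5,95,99]).round(1),"z",np.median(z[k]))
    g=(u<50)&(u>-200)&(z>60)&(z<200)
    for i in range(-200,50,10):
        k=g&(u>=i)&(u<i+10)
        if k.sum()>2: print("  u",i,k.sum(),"w",np.percentile(w[k],[2,50,98]).round(1),"z",np.percentile(z[k],[2,50,98]).round(1))
```

```text
top [(33, 14), (36, 26), (39, 31), (42, 33), (45, 29), (48, 29), (51, 30), (54, 34), (57, 31), (60, 33), (63, 30), (66, 30), (69, 35), (72, 26), (123, 17), (126, 32), (129, 30), (132, 31), (135, 31), (138, 31), (141, 32), (144, 29), (147, 29), (150, 31), (153, 32), (156, 30), (159, 32), (162, 30), (165, 28), (168, 29), (171, 18), (174, 17), (177, 16), (180, 15), (183, 15), (186, 17), (189, 16), (192, 17), (195, 15), (198, 15), (201, 16), (204, 16), (207, 16), (210, 16), (213, 16), (216, 17), (219, 12)]
 jaw y ext 60 [-534.5 -533.6 -529.2 -448.6 -445.2 -444.5]
 jaw y ext 140 [-534.4 -532.  -528.  -448.7 -445.3 -444.8]
 slide w [-509.8 -507.5 -469.5 -464.7] z 134.68812004728787
  u -130 5 w [-498.9 -496.6 -493.6] z [170.1 170.5 174.9]
  u -120 18 w [-507.1 -497.5 -488.2] z [171.4 176.8 182.3]
  u -110 29 w [-509.6 -497.6 -487.4] z [168.1 178.6 182. ]
  u -100 27 w [-507.7 -496.2 -486.9] z [167.1 177.6 183.2]
  u -90 27 w [-508.4 -494.9 -486.9] z [168. 178. 182.]
  u -80 28 w [-509.3 -497.2 -487.6] z [170.3 177.4 183.5]
  u -70 26 w [-507.8 -494.7 -486.6] z [168.1 176.7 181.4]
  u -60 2
[... 1687 characters left out ...]
75.6 185.6]
  u -70 9 w [-501.9 -489.1 -483. ] z [169.4 175.9 182.5]
  u -60 12 w [-507.4 -489.9 -486.1] z [166.  175.5 184.1]
  u -50 14 w [-508.3 -492.1 -485.3] z [160.1 175.  182.5]
  u -40 34 w [-500.3 -487.7 -472.4] z [105.3 141.6 184.4]
  u -30 44 w [-504.6 -491.5 -471.1] z [116.4 151.6 183.5]
  u -20 15 w [-500.2 -479.3 -468.8] z [108.2 131.4 138.2]
  u -10 17 w [-484.3 -463.5 -460. ] z [ 87.9 124.  140.3]
  u 0 30 w [-489.6 -462.1 -457.6] z [ 88.3 129.6 151.7]
  u 10 18 w [-469.6 -462.6 -455.8] z [ 85.6 115.  133.2]
  u 20 14 w [-464.9 -462.4 -456.7] z [ 93.5 108.8 134.2]
  u 30 33 w [-533.7 -461.9 -446.4] z [ 91.7 175.7 186.7]
  u 40 60 w [-522.7 -461.  -442.2] z [ 94.7 179.6 189.3]
```

```bash
python3 -m jog '[[[0,0,0],6,0.085],[[0,0,0],6,0.085],[[0,0,0],6,0.085],[[0,0,0],6,0.085],[[0,0,0],6,0.085],[[0.0054,-0.010,0],0,0.085],[[0.0054,-0.025,0],0,0.085],[[0.0054,-0.035,0],0,0.085]]' 40
python3 -m jog '[[[0.0054,-0.035,0],0,0.085],[[0.0054,-0.035,0],0,0.085],[[0.0054,-0.035,0],0,0.085],[[0.0054,-0.035,0],0,0.085],[[0.0054,-0.035,0],0,0.085],[[0.0054,-0.035,0],0,0.085],[[0.0054,-0.035,0],0,0.085],[[0.0054,-0.035,0],0,0.085]]'
```

```text
clock: 0.77
tcp_pos: [234.5, -441.3, 230.1]
ee_rot: [-3.14, 0.001, -0.132]
contact_force: [0.7, 0.6, 1.0]
grip_width: 0.993
gripper_force: 0.0
clock: 1.43
tcp_pos: [314.3, -167.7, 231.2]
ee_rot: [-3.142, -0.0, -0.131]
contact_force: [0.5, -0.3, 0.7]
grip_width: 0.997
gripper_force: 0.0
```

```bash
python3 -m jog '[[[0.006,-0.035,0],0,0.085],[[0.006,-0.035,0],0,0.085],[[0.006,-0.035,0],0,0.085],[[0.006,-0.035,0],0,0.085],[[0.006,-0.035,0],0,0.085],[[0.006,-0.035,0],0,0.085],[[0.006,-0.035,0],0,0.085],[[0.006,-0.035,0],0,0.085]]'
python3 -m jog '[[[0.006,-0.035,0],0,0.085],[[0.006,-0.035,0],0,0.085],[[0.006,-0.035,0],0,0.085],[[0.006,-0.035,0],0,0.085],[[0,-0.030,0],0,0.085],[[0,-0.015,0],0,0.085],[[0,0,0],0,0.085],[[0,0,0],0,0.085]]'
```

```text
clock: 2.1
tcp_pos: [386.9, 7.9, 235.7]
ee_rot: [-3.068, 0.001, -0.032]
contact_force: [0.5, 0.3, 0.8]
grip_width: 0.994
gripper_force: 0.0
clock: 2.77
tcp_pos: [410.9, 81.8, 255.6]
ee_rot: [-2.988, 0.001, 0.093]
contact_force: [0.0, -0.5, -0.3]
grip_width: 0.996
gripper_force: 0.0
```

```bash
python3 -c "
from station import env
o=env.get_obs();print(o['joints'].round(3),o['tcp_pos'],o['ee_rot'],o['contact_force'],o['moment'])"
```

```text
[ 0.092 -0.218 -0.071  1.719  0.153  3.141] [410.89895325  81.81679576 255.5974527 ] [-2.98824036e+00  1.31641666e-03  9.34529561e-02] [ 0.03694678 -0.49117517 -0.32834783] [-0.1517582  -0.05223211  0.02575299]
```

```bash
python3 -m jog '[[[0,0,0],-7,0.085],[[0,0,0],-7,0.085],[[0,0,0],-7,0.085],[[0,0,0],-7,0.085],[[0,0,0],-7,0.085],[[0,0,0],-7,0.085],[[0,0,0],-7,0.085],[[0,0,0],-7,0.085]]'
python3 -m jog '[[[0,0,0],-7,0.085],[[0,0,0],-7,0.085],[[0,0,0],-7,0.085],[[0,0,0],-7,0.085],[[0,0,0],-7,0.085],[[0,0,0],-7,0.085],[[0,0,0],-7,0.085],[[0,0,0],-7,0.085]]'
```

```text
clock: 3.43
tcp_pos: [410.8, 81.1, 255.4]
ee_rot: [-3.055, -0.127, 1.07]
contact_force: [0.2, 0.4, 0.2]
grip_width: 0.997
gripper_force: 0.0
clock: 4.1
tcp_pos: [410.8, 81.1, 255.4]
ee_rot: [3.084, -0.142, 2.057]
contact_force: [-0.1, 0.6, -0.4]
grip_width: 0.996
gripper_force: 0.0
```

```bash
for i in 1 2 3 4; do python3 -m jog '[[[0,0,0],-7.1,0.085],[[0,0,0],-7.1,0.085],[[0,0,0],-7.1,0.085],[[0,0,0],-7.1,0.085],[[0,0,0],-7.1,0.085],[[0,0,0],-7.1,0.085],[[0,0,0],-7.1,0.085],[[0,0,0],-7.1,0.085]]' | grep -E "clock|ee_rot|tcp"; done
python3 -c "
from station import env
o=env.get_obs();print(o['joints'].round(3))"
```

```text
clock: 4.77
tcp_pos: [410.8, 81.1, 255.4]
ee_rot: [2.991, -0.03, 3.046]
clock: 5.43
tcp_pos: [410.8, 81.1, 255.4]
ee_rot: [3.034, 0.109, -2.254]
clock: 6.1
tcp_pos: [410.8, 81.1, 255.4]
ee_rot: [-3.109, 0.15, -1.254]
clock: 6.77
tcp_pos: [410.8, 81.1, 255.4]
ee_rot: [-2.998, 0.055, -0.261]
[ 0.091 -0.218 -0.072  1.718  0.153 -2.786]
```

```bash
python3 -m jog '[[[0,0,0],-6.8,0.085],[[0,0,0],-6.8,0.085],[[0,0,0],-6.8,0.085],[[0,0.03,0],0,0.085],[[0,0.03,0],0,0.085],[[0,0.03,0],0,0.085],[[0,0.03,0],0,0.085],[[0,0,0],0,0.085]]' | grep -E "clock|ee_rot|tcp"
python3 -c "
from station import env
import numpy as np
from scipy.spatial.transform import Rotation as R
o=env.get_obs();print(o['joints'].round(3),R.from_euler('xyz',o['ee_rot']).as_matrix()[:,2])"
```

```text
clock: 7.43
tcp_pos: [415.2, 29.6, 238.3]
ee_rot: [-3.041, 0.004, 0.002]
[ 2.000e-03 -2.260e-01 -1.080e-01  1.692e+00  1.000e-01 -3.141e+00] [-0.00422261  0.10028329 -0.99494996]
```

```bash
cat > t.py <<'E'
from station import env
import numpy as np
from scipy.spatial.transform import Rotation as R
o=env.get_obs();print(o['clock'],o['joints'].round(3),R.from_euler('xyz',o['ee_rot']).as_matrix()[:,2].round(4),o['tcp_pos'].round(1),o['ee_rot'].round(3))
E
python3 -m jog '[[[0,0.03,0],0,0.085],[[0,0.03,0],0,0.085],[[0,0.03,0],0,0.085],[[0,0.03,0],0,0.085],[[0,0.03,0],0,0.085],[[0,0,0],0,0.085]]' >/dev/null; python3 t.py
```

```text
7.9333 [-0.1   -0.228 -0.129  1.674  0.034 -3.141] [-5.000e-04  3.470e-02 -9.994e-01] [414.8 -31.7 227.4] [-3.107  0.004 -0.101]
```

```bash
python3 -m jog '[[[0,0.03,0],0,0.085],[[0,0.03,0],0,0.085],[[0,0.018,0],0,0.085],[[0,0,0],0,0.085]]' >/dev/null; python3 t.py
```

```text
8.2667 [-1.530e-01 -2.270e-01 -1.310e-01  1.671e+00  1.000e-03 -3.141e+00] [-0.0039  0.0012 -1.    ] [412.  -63.2 225.8] [-3.141  0.004 -0.154]
```

```bash
for i in 1 2 3; do python3 -m jog '[[[0,0,0],7.14,0.085],[[0,0,0],7.14,0.085],[[0,0,0],7.14,0.085],[[0,0,0],7.14,0.085],[[0,0,0],7.14,0.085],[[0,0,0],7.14,0.085],[[0,0,0],7.14,0.085],[[0,0,0],7.14,0.085]]' >/dev/null; done
python3 -m jog '[[[0,0,0],7.1,0.085],[[0.001,0.015,0],0,0.085],[[0.001,0.030,0],0,0.085],[[0.001,0.034,0],0,0.085],[[0.001,0.034,0],0,0.085],[[0.001,0.034,0],0,0.085],[[0.001,0.034,0],0,0.085],[[0.001,0.034,0],0,0.085]]'
python3 -m jog '[[[0.001,0.034,0],0,0.085],[[0.001,0.034,0],0,0.085],[[0.001,0.034,0],0,0.085],[[0.001,0.034,0],0,0.085],[[0.001,0.015,0],0,0.085],[[0,0,0],0,0.085],[[0,0,0],0,0.085]]'; python3 t.py
```

```text
clock: 10.93
tcp_pos: [431.7, 154.0, 226.4]
ee_rot: [3.14, -0.004, 3.017]
contact_force: [0.5, -1.3, 0.3]
grip_width: 0.997
gripper_force: 0.0
clock: 11.52
tcp_pos: [445.4, 302.8, 226.1]
ee_rot: [3.141, -0.005, 3.018]
contact_force: [-0.7, -0.5, -0.1]
grip_width: 0.994
gripper_force: 0.0
11.5167 [0.595 0.061 0.138 1.651 0.004 0.718] [-0.0046  0.0013 -1.    ] [445.4 302.8 226.1] [ 3.141 -0.005  3.018]
```

```bash
python3 -m jog '[[[-0.0037,0.0057,0.02],0.6,0.085],[[0,0,0.035],0,0.085],[[0,0,0.035],0,0.085],[[0,0,0.035],0,0.085],[[0,0,0.02],0,0.085],[[0,0,0.008],0,0.085],[[0,0,0],0,0.085],[[0,0,0],0,0.085]]'
python3 - <<'E'
from h import *
c,R,t=grab("side"); cv2.imwrite("pics/s1.png",cv2.resize(c["frame"][190:300,220:380],None,fx=4,fy=4,interpolation=cv2.INTER_CUBIC))
E
```

```text
clock: 12.18
tcp_pos: [450.1, 307.5, 74.8]
ee_rot: [3.139, -0.003, 3.005]
contact_force: [0.7, -0.6, 0.1]
grip_width: 0.997
gripper_force: 0.0
```

View pics/s1.png

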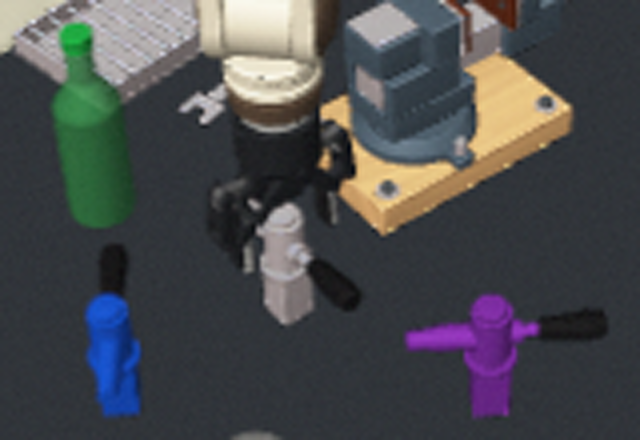

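The fingers straddle the chrome tap's body (crop 285,240), with the lever free at crop (330,285). Closing now.

```bash
python3 -m jog '[[[0,0,0],0,0.03],[[0,0,0],0,0.03],[[0,0,0],0,0.03],[[0,0,0],0,0.03],[[0,0,0],0,0.03],[[0,0,0],0,0.03],[[0,0,0],0,0.03],[[0,0,0],0,0.03]]' 60; python3 -m jog '[[[0,0,0],0,0.0],[[0,0,0],0,0.0],[[0,0,0],0,0.0],[[0,0,-0.005],0,0.0],[[0,0,-0.01],0,0.0]]' 60
```

```text
clock: 12.9
tcp_pos: [449.8, 308.1, 74.2]
ee_rot: [3.14, -0.003, 3.006]
contact_force: [-1.2, -1.8, 6.2]
grip_width: 0.41
gripper_force: 59.7
clock: 13.32
tcp_pos: [448.6, 307.4, 87.0]
ee_rot: [-3.141, -0.007, 3.006]
contact_force: [0.2, -0.7, -5.9]
grip_width: 0.406
gripper_force: 60.4
```

```bash
python3 -m jog '[[[0,0,-0.02],0,0],[[0,0,-0.035],0,0],[[0,0,-0.035],0,0],[[0,0,-0.035],0,0],[[0,0,-0.035],0,0],[[0,0,-0.03],0,0],[[0,0,-0.015],2.5,0],[[0,0,0],0,0]]'; python3 -m jog '[[[-0.006,-0.015,0],0,0],[[-0.0114,-0.0315,0],0,0],[[-0.0114,-0.0315,0],0,0],[[-0.0114,-0.0315,0],0,0],[[-0.0114,-0.0315,0],0,0],[[-0.0114,-0.0315,0],0,0],[[-0.0114,-0.0315,0],0,0],[[-0.0114,-0.0315,0],0,0]]';python3 -m jog '[[[-0.0114,-0.0315,0],0,0],[[-0.005,-0.015,0],0,0],[[0,0,0],0,0],[[0,0,0],0,0]]'; python3 t.py
```

```text
clock: 13.98
tcp_pos: [450.9, 308.0, 297.6]
ee_rot: [3.136, -0.0, 2.961]
contact_force: [0.4, 0.0, -5.5]
grip_width: 0.407
gripper_force: 61.0
clock: 14.65
tcp_pos: [492.4, 59.0, 291.2]
ee_rot: [3.141, -0.006, 2.964]
contact_force: [0.3, 1.1, -5.1]
grip_width: 0.406
gripper_force: 61.3
clock: 14.98
tcp_pos: [500.4, 11.1, 291.1]
ee_rot: [3.14, -0.006, 2.962]
contact_force: [-0.0, 0.1, -5.2]
grip_width: 0.403
gripper_force: 61.5
14.9833 [0.021 0.006 0.209 1.781 0.002 0.201] [-0.006   0.0024 -1.    ] [500.4  11.1 291.1] [ 3.14  -0.006  2.962]
```

```bash
python3 -m jog '[[[0.001,-0.001,0.015],0,0],[[0,0,0.008],0,0],[[0,0,0],0,0],[[0,0,0],0,0]]'
python3 - <<'E'
from h import *
c,R,t=grab("side"); W=cloud(c,R,t); np.save("side2.npy",W)
a=cv2.resize(c["frame"][150:250,280:380],None,fx=5,fy=5,interpolation=cv2.INTER_CUBIC); cv2.imwrite("pics/s2.png",a)
ang=np.radians(79.7); ex=np.array([np.cos(ang),np.sin(ang)]); ey=np.array([-ex[1],ex[0]])
P=W.reshape(-1,3); P=P[~np.isnan(P[:,0])]; u=P[:,:2]@ex-99.5; w=P[:,:2]@ey+489.5; z=P[:,2]
k=(abs(u)<40)&(abs(w)<35)&(z>192)&(z<245)
for lo in range(192,245,6):
    q=k&(z>=lo)&(z<lo+6)
    if q.sum()>3: print(lo,q.sum(),"u",np.percentile(u[q],[3,50,97]).round(1),"w",np.percentile(w[q],[3,50,97]).round(1))
E
```

```text
clock: 15.32
tcp_pos: [499.0, 11.9, 268.9]
ee_rot: [3.14, -0.006, 2.964]
contact_force: [-0.2, -0.7, -4.6]
grip_width: 0.405
gripper_force: 61.8
192 9 u [-21.6  -0.7  16.2] w [ 3.4 12.  14.9]
198 16 u [-10.9  14.1  19.2] w [-16.    7.8  15.1]
204 12 u [-11.3  13.7  22.7] w [-14.2  12.   16. ]
210 14 u [-15.5  16.2  20.4] w [-13.4  10.9  19. ]
216 16 u [-7.7 11.7 19. ] w [-14.6  12.7  19.9]
222 15 u [-9.  11.3 19.4] w [-11.9  10.8  18.9]
228 19 u [-14.3  14.3  18.4] w [-14.3  11.9  17.1]
234 15 u [-10.2  13.9  19.3] w [-16.6  10.2  16.9]
240 9 u [-12.3   1.9  16.6] w [-8.3 13.5 15.4]
```

View pics/s2.png

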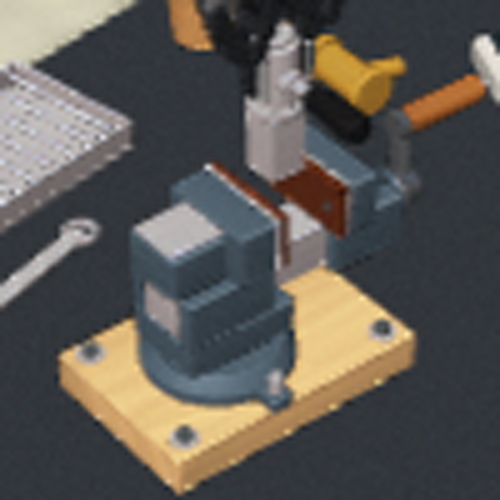

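The tap hangs upright above the gap (crop 277,150), centred to within about 2 mm. I'll lower it now.

```bash
python3 -m jog '[[[0.0,0,0.015],0,0],[[0,0,0.015],0,0],[[0,0,0.013],0,0],[[0,0,0.008],0,0],[[0,0,0.004],0,0],[[0,0,0],0,0],[[0,0,0],0,0]]';python3 -m jog '[[[0,0,0.002],0,0],[[0,0,0.001],0,0],[[0,0,0],0,0],[[0,0,0],0,0]]'
```

```text
clock: 15.95
tcp_pos: [499.4, 11.4, 215.3]
ee_rot: [3.14, -0.003, 2.963]
contact_force: [0.7, 0.2, -5.0]
grip_width: 0.406
gripper_force: 61.8
clock: 16.28
tcp_pos: [499.3, 11.3, 211.8]
ee_rot: [3.14, -0.004, 2.963]
contact_force: [0.9, 0.0, -6.0]
grip_width: 0.41
gripper_force: 61.8
```

```bash
python3 -m jog '[[[0,0,0.0015],0,0],[[0,0,0],0,0],[[0,0,0],0,0]]';python3 -m jog '[[[0,0,0.001],0,0],[[0,0,0],0,0],[[0,0,0],0,0]]'
```

```text
clock: 16.53
tcp_pos: [499.3, 11.3, 210.0]
ee_rot: [3.14, -0.004, 2.963]
contact_force: [0.5, 0.4, -5.9]
grip_width: 0.408
gripper_force: 61.8
clock: 16.78
tcp_pos: [499.3, 11.3, 209.3]
ee_rot: [3.14, -0.004, 2.963]
contact_force: [0.2, -0.0, -4.5]
grip_width: 0.407
gripper_force: 62.1
```

```bash
python3 -m jog '[[[0,0,0.001],0,0],[[0,0,0],0,0],[[0,0,0],0,0]]';python3 -m jog '[[[0,0,0.0007],0,0],[[0,0,0],0,0],[[0,0,0],0,0]]'
```

```text
clock: 17.03
tcp_pos: [499.5, 11.2, 209.2]
ee_rot: [3.14, -0.002, 2.963]
contact_force: [-2.4, -0.0, 6.3]
grip_width: 0.408
gripper_force: 62.7
clock: 17.28
tcp_pos: [499.6, 11.2, 209.1]
ee_rot: [3.14, -0.001, 2.963]
contact_force: [-3.4, -1.1, 10.3]
grip_width: 0.405
gripper_force: 63.2
```

```bash
python3 -m jog '[[[0,0,0],0,0.045],[[0,0,0],0,0.055],[[0,0,0],0,0.07],[[0,0,0],0,0.085],[[0,0,0],0,0.085],[[0,0,0],0,0.085],[[0,0,-0.01],0,0.085],[[0,0,-0.02],0,0.085]]';python3 -m jog '[[[0,0,-0.03],0,0.085],[[0,0,-0.035],0,0.085],[[0,0,-0.02],0,0.085],[[0,0,0],0,0.085]]'
python3 - <<'E'
from h import *
c,R,t=grab("side"); W=cloud(c,R,t)
a=cv2.resize(c["frame"][150:250,280:380],None,fx=5,fy=5,interpolation=cv2.INTER_CUBIC); cv2.imwrite("pics/s3.png",a)
E
```

```text
clock: 17.95
tcp_pos: [498.5, 11.2, 236.2]
ee_rot: [3.141, -0.008, 2.963]
contact_force: [-0.0, -0.4, 0.1]
grip_width: 0.995
gripper_force: 0.0
clock: 18.28
tcp_pos: [500.4, 11.1, 327.7]
ee_rot: [3.139, 0.003, 2.963]
contact_force: [1.0, -0.6, -0.1]
grip_width: 0.994
gripper_force: 0.0
```

View pics/s3.png

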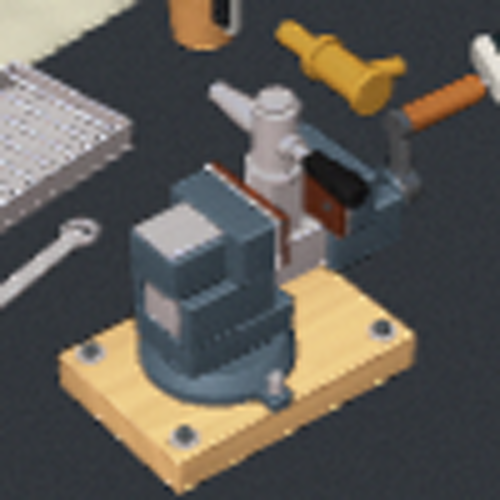

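The tap stands upright on the slide (crop 275,170), between the jaws and near their middle. I'll go to the crank next.

```bash
python3 -m jog '[[[0,0,0],6.93,0.085],[[0,0,0],6.93,0.085],[[0,0,0],6.93,0.085],[[0,0,0],6.93,0.085],[[0,0,0],6.93,0.085],[[0,0,0],6.93,0.085],[[0,0,0],6.93,0.085],[[0,0,0],6.93,0.085]]' >/dev/null
python3 -m jog '[[[0,0,0],6.93,0.085],[[0,0,0],6.93,0.085],[[0,0,0],6.93,0.085],[[0,0,0],6.93,0.085],[[0,0,0],6.84,0.085],[[-0.019,0.001,0],0,0.085],[[-0.03,0.001,0],0,0.085],[[-0.03,0.001,0],0,0.085]]' >/dev/null
python3 -m jog '[[[-0.03,0.001,0],0,0.085],[[-0.03,0.001,0],0,0.085],[[-0.03,0.001,0],0,0.085],[[-0.02,0.001,0.02],0,0.085],[[0,0,0.03],0,0.085],[[0,0,0.03],0,0.085],[[0,0,0],0,0.085],[[0,0,0],0,0.085]]'; python3 t.py
```

```text
clock: 20.33
tcp_pos: [471.7, -175.7, 241.1]
ee_rot: [-3.134, -0.002, 1.392]
contact_force: [-0.1, 0.6, 1.3]
grip_width: 0.999
gripper_force: 0.0
20.3333 [-3.570e-01 -1.300e-02  9.200e-02  1.684e+00  1.000e-03  1.393e+00] [-0.0069  0.0034 -1.    ] [ 471.7 -175.7  241.1] [-3.134e+00 -2.000e-03  1.392e+00]
```

```bash
python3 -m jog '[[[0,0.0025,0.02],0,0.085],[[0,0,0.03],0,0.085],[[0,0,0.025],0,0.085],[[0,0,0.012],0,0.085],[[0,0,0.004],0,0.085],[[0,0,0],0,0.085],[[0,0,0],0,0.085]]'; python3 -m jog '[[[0,0,0],0,0.04],[[0,0,0],0,0.03],[[0,0,0],0,0.026],[[0,0,0],0,0.022],[[0,0,0],0,0.015],[[0,0,0],0,0.01],[[0,0,0],0,0.01],[[0,0,0],0,0.01]]' 30; python3 t.py
```

```text
clock: 20.92
tcp_pos: [475.6, -176.4, 153.2]
ee_rot: [-3.14, -0.001, 1.392]
contact_force: [-0.6, 0.0, 0.8]
grip_width: 0.995
gripper_force: 0.0
clock: 21.58
tcp_pos: [475.0, -176.4, 151.4]
ee_rot: [-3.138, -0.001, 1.392]
contact_force: [1.5, -1.5, 2.3]
grip_width: 0.266
gripper_force: 31.8
21.5833 [-3.560e-01 -2.800e-02 -9.600e-02  1.506e+00  1.000e-03  1.394e+00] [-0.0029  0.0018 -1.    ] [ 475.  -176.4  151.4] [-3.138e+00 -1.000e-03  1.392e+00]
```

Run:
```python
import numpy as np
th=[10,20]+list(range(35,35+15*24,15))
for a,b in zip(th,th[1:]):
    A,B=np.radians([a,b]); print(f"{a}->{b}: dy {55*(np.sin(B)-np.sin(A)):.1f} dz {-55*(np.cos(B)-np.cos(A)):.1f}")
```

```text
10->20: dy 9.3 dz 2.5
20->35: dy 12.7 dz 6.6
35->50: dy 10.6 dz 9.7
50->65: dy 7.7 dz 12.1
65->80: dy 4.3 dz 13.7
80->95: dy 0.6 dz 14.3
95->110: dy -3.1 dz 14.0
110->125: dy -6.6 dz 12.7
125->140: dy -9.7 dz 10.6
140->155: dy -12.1 dz 7.7
155->170: dy -13.7 dz 4.3
170->185: dy -14.3 dz 0.6
185->200: dy -14.0 dz -3.1
200->215: dy -12.7 dz -6.6
215->230: dy -10.6 dz -9.7
230->245: dy -7.7 dz -12.1
245->260: dy -4.3 dz -13.7
260->275: dy -0.6 dz -14.3
275->290: dy 3.1 dz -14.0
290->305: dy 6.6 dz -12.7
305->320: dy 9.7 dz -10.6
320->335: dy 12.1 dz -7.7
335->350: dy 13.7 dz -4.3
350->365: dy 14.3 dz -0.6
365->380: dy 14.0 dz 3.1
```

```bash
cat > f.py <<'E'
from station import env
import numpy as np
o=env.get_obs(); p=o['tcp_pos']; F=o['contact_force']
ty=np.array([.9839,-.1788,0]); tx=np.array([.1788,.9839,0])
y=p@ty-489.5; z=p[2]-97.2; th=np.arctan2(y,z)
print(f"t {o['clock']:.2f} th {np.degrees(th):.1f} r {np.hypot(y,z):.1f} u {p@tx:.1f} F_tan {-(F@ty*np.cos(th)-F[2]*np.sin(th)):.1f} F_rad {F@ty*np.sin(th)+F[2]*np.cos(th):.1f} F_ax {F@tx:.1f} gw {o['grip_width']:.2f}")
E
python3 f.py
python3 -m jog '[[[0.0003,0.0093,0.0025],0,0.01],[[0.0005,0.0127,0.0066],0,0.01],[[0.0005,0.0106,0.0097],0,0.01],[[0.0005,0.0077,0.0121],0,0.01],[[0.0005,0.0043,0.0137],0,0.01]]'>/dev/null; python3 f.py
```

```text
t 21.58 th 9.8 r 55.0 u -88.6 F_tan -1.3 F_rad 2.5 F_ax -1.2 gw 0.27
t 22.00 th 80.0 r 56.6 u -86.3 F_tan 4.7 F_rad 2.0 F_ax -0.4 gw 0.27
```

```bash
python3 -m jog '[[[0.0005,0.0006,0.0143],0,0.01],[[0.0005,-0.0031,0.0140],0,0.01],[[0.0005,-0.0066,0.0127],0,0.01],[[0.0005,-0.0097,0.0106],0,0.01],[[0.0005,-0.0121,0.0077],0,0.01],[[0.0005,-0.0137,0.0043],0,0.01]]'>/dev/null; python3 f.py
python3 -m jog '[[[0.0005,-0.0143,0.0006],0,0.01],[[0.0005,-0.0140,-0.0031],0,0.01],[[0.0005,-0.0127,-0.0066],0,0.01],[[0.0005,-0.0106,-0.0097],0,0.01],[[0.0005,-0.0077,-0.0121],0,0.01],[[0.0005,-0.0043,-0.0137],0,0.01]]'>/dev/null; python3 f.py
```

```text
t 22.50 th 170.3 r 55.7 u -83.1 F_tan 5.9 F_rad -7.6 F_ax 0.9 gw 0.27
t 23.00 th -99.3 r 53.9 u -80.1 F_tan 8.5 F_rad -18.5 F_ax 1.6 gw 0.27
```

```bash
python3 -m jog '[[[0.0005,0.0006,-0.0143],0,0.01],[[0.0005,0.0036,-0.0140],0,0.01],[[0.0005,0.0066,-0.0127],0,0.01]]'>/dev/null; python3 f.py
python3 -m jog '[[[0.0005,0.0097,-0.0106],0,0.01],[[0.0005,0.0121,-0.0077],0,0.01],[[0.0005,0.0137,-0.0043],0,0.01]]'>/dev/null; python3 f.py
```

```text
t 23.25 th -54.7 r 54.0 u -78.6 F_tan 7.9 F_rad -12.5 F_ax 0.8 gw 0.27
t 23.50 th -9.7 r 54.6 u -77.2 F_tan 6.5 F_rad -0.2 F_ax -0.3 gw 0.27
```

```bash
python3 -m jog '[[[0.0005,0.0143,-0.0006],0,0.01],[[0.0005,0.0140,0.0031],0,0.01]]'>/dev/null; python3 f.py
python3 -m jog '[[[0.0005,0.0127,0.0066],0,0.01],[[0.0005,0.0106,0.0097],0,0.01]]'>/dev/null; python3 f.py
python3 -m jog '[[[0.0005,0.0077,0.0121],0,0.01]]'>/dev/null; python3 f.py
python3 -m jog '[[[0.0005,0.0043,0.0137],0,0.01]]'>/dev/null; python3 f.py
```

```text
t 23.67 th 21.2 r 55.5 u -76.2 F_tan 6.1 F_rad -2.5 F_ax 0.1 gw 0.27
t 23.83 th 51.3 r 56.3 u -75.2 F_tan 5.6 F_rad -3.8 F_ax -0.6 gw 0.27
t 23.92 th 66.3 r 56.6 u -74.7 F_tan 5.7 F_rad -4.6 F_ax 0.3 gw 0.27
t 24.00 th 81.3 r 56.8 u -74.2 F_tan 6.3 F_rad -4.9 F_ax -1.2 gw 0.27
```

```bash
echo 'import sys; sys.exit(F@ty*np.cos(th)-F[2]*np.sin(th) < -7.5)' >> f.py
J="python3 -m jog"
python3 -m jog '[[[0.0005,0.0006,0.0143],0,0.01]]'>/dev/null; python3 f.py &&
python3 -m jog '[[[0.0005,-0.0031,0.0140],0,0.01]]'>/dev/null&& python3 f.py &&
python3 -m jog '[[[0.0005,-0.0066,0.0127],0,0.01]]'>/dev/null&& python3 f.py &&
python3 -m jog '[[[0.0005,-0.0097,0.0106],0,0.01]]'>/dev/null&& python3 f.py &&
python3 -m jog '[[[0.0005,-0.0121,0.0077],0,0.01]]'>/dev/null&& python3 f.py
```

```text
t 24.08 th 96.0 r 56.8 u -73.7 F_tan 5.2 F_rad -6.5 F_ax -0.5 gw 0.27False
```

```bash
sed -i 's/sys.exit(\(.*\))$/sys.exit(int(\1))/' f.py
python3 -m jog '[[[0.0005,-0.0031,0.0140],0,0.01]]'>/dev/null&& python3 f.py &&
python3 -m jog '[[[0.0005,-0.0066,0.0127],0,0.01]]'>/dev/null&& python3 f.py &&
python3 -m jog '[[[0.0005,-0.0097,0.0106],0,0.01]]'>/dev/null&& python3 f.py &&
python3 -m jog '[[[0.0005,-0.0121,0.0077],0,0.01]]'>/dev/null&& python3 f.py
```

```text
t 24.17 th 110.8 r 56.8 u -73.2 F_tan 4.8 F_rad -8.1 F_ax -0.4 gw 0.26
t 24.25 th 125.4 r 56.7 u -72.6 F_tan 6.0 F_rad -11.5 F_ax -0.0 gw 0.27
t 24.33 th 140.0 r 56.5 u -72.1 F_tan 5.6 F_rad -12.9 F_ax -0.1 gw 0.27
t 24.42 th 154.3 r 56.2 u -71.6 F_tan 6.2 F_rad -12.6 F_ax 1.0 gw 0.27
```

```bash
python3 -m jog '[[[0.0005,-0.0137,0.0035],0,0.01]]'>/dev/null&& python3 f.py &&
python3 -m jog '[[[0.0005,-0.0143,0.0001],0,0.01]]'>/dev/null&& python3 f.py &&
python3 -m jog '[[[0.0005,-0.0140,-0.0033],0,0.01]]'>/dev/null&& python3 f.py &&
python3 -m jog '[[[0.0005,-0.0127,-0.0066],0,0.01]]'>/dev/null&& python3 f.py
```

```text
t 24.50 th 168.6 r 55.4 u -71.2 F_tan 6.2 F_rad 1.8 F_ax -1.4 gw 0.27
t 24.58 th -176.1 r 55.0 u -70.7 F_tan 6.1 F_rad 0.8 F_ax -1.6 gw 0.27
t 24.67 th -160.7 r 54.7 u -70.1 F_tan 8.7 F_rad -2.4 F_ax -1.4 gw 0.27
```

```bash
python3 -m jog '[[[0,0,0],0,0.01],[[0,0,0],0,0.01]]'>/dev/null; python3 f.py;
python3 -m jog '[[[0.0002,-0.0044,-0.0017],0,0.01]]'>/dev/null; python3 f.py; python3 -m jog '[[[0,0,0],0,0.01]]'>/dev/null; python3 f.py
```

```text
t 24.83 th -159.6 r 54.4 u -70.1 F_tan -2.2 F_rad 4.4 F_ax -1.4 gw 0.27
t 24.92 th -156.2 r 54.3 u -70.0 F_tan 8.7 F_rad 7.5 F_ax -2.5 gw 0.27
t 25.00 th -155.4 r 54.2 u -70.0 F_tan 4.8 F_rad 8.3 F_ax -2.1 gw 0.27
```

```bash
sed -i 's/-7.5/-9.3/' f.py
python3 -m jog '[[[0.0002,-0.0043,-0.0018],0,0.01]]'>/dev/null; python3 f.py && python3 -m jog '[[[0.0002,-0.0042,-0.0026],0,0.01]]'>/dev/null&& python3 f.py && python3 -m jog '[[[0.0002,-0.0038,-0.0029],0,0.01]]'>/dev/null&& python3 f.py&& python3 -m jog '[[[0.0002,-0.0035,-0.0032],0,0.01]]'>/dev/null&& python3 f.py
```

```text
t 25.08 th -151.3 r 54.2 u -69.8 F_tan 9.2 F_rad 6.4 F_ax -2.9 gw 0.27
t 25.17 th -145.8 r 54.1 u -69.7 F_tan 11.1 F_rad 5.9 F_ax -3.2 gw 0.27
```

```bash
python3 -m jog '[[[0,0,0],0,0.01],[[0,0,0],0,0.01]]'>/dev/null; python3 f.py; python3 -m jog '[[[0,0,0],0,0.03],[[0,0,0],0,0.05],[[0,0,0],0,0.07],[[0,0,0],0,0.085],[[0,0,0],0,0.085],[[0,0,0],0,0.085],[[0,0,-0.015],0,0.085],[[0,0,-0.03],0,0.085]]'; python3 -m jog '[[[0,0,-0.035],0,0.085],[[0,0,-0.035],0,0.085],[[0,0,-0.035],0,0.085],[[0,0,-0.035],0,0.085],[[0,0,-0.02],0,0.085],[[0,0,0],0,0.085],[[0,0,0],0,0.085]]'
python3 - <<'E'
from h import *
c,R,t=grab("side"); W=cloud(c,R,t)
a=cv2.resize(c["frame"][150:250,280:400],None,fx=5,fy=5,interpolation=cv2.INTER_CUBIC); cv2.imwrite("pics/s4.png",a)
E
```

```text
t 25.33 th -145.1 r 54.0 u -69.7 F_tan 4.3 F_rad 5.5 F_ax -3.6 gw 0.26
clock: 26.0
tcp_pos: [437.2, -149.8, 95.7]
ee_rot: [-3.132, -0.002, 1.392]
contact_force: [0.8, -0.1, 0.1]
grip_width: 0.996
gripper_force: 0.0
clock: 26.58
tcp_pos: [440.2, -151.0, 259.2]
ee_rot: [-3.14, -0.001, 1.392]
contact_force: [-0.7, 0.1, -0.9]
grip_width: 0.993
gripper_force: 0.0
```

View pics/s4.png

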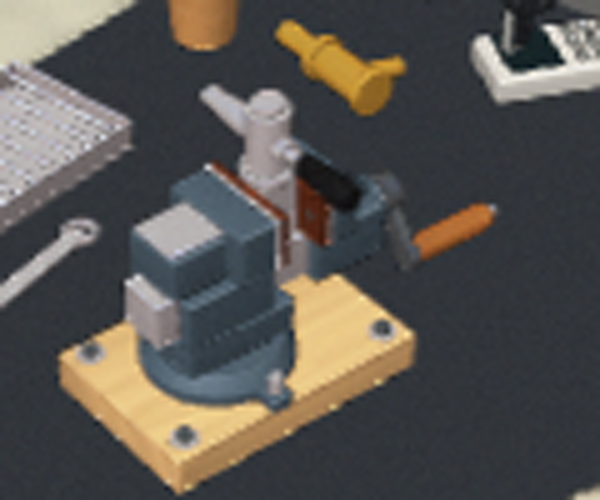

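The tap stands upright between both brown liners (crop 268,150), and the crank felt firm at about 11 N while still climbing. The fingers are clear, so I'm handing the job in.

```bash
python3 -c "
from station import env
print(env.job_done())"
```

```text
the job is handed in; nothing more can be done
None
```

I handed the job in: the chrome tap stands upright on the slide, clamped near the middle of the jaws at about 11 N on the crank (I estimate 160 N on the tap), and the robot touches nothing; no pass/fail result came back.

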